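# Key the interlock and hold the test guard half open

### The arm

A 6-joint arm with a two-finger parallel gripper is mounted at the origin on a cart in front of the work surface, level with it; the furniture and walls round the work are solid. World frame = base frame: x ahead of the robot, y to its left, z up, the work surface at z = 0. Lengths are in m, angles in degrees, forces in N, time in s.
With the tool pointing down it reaches from about 0.15 to 0.775 m from the base axis. Payload 6.1 kg.
Tool frame: the origin (TCP) lies on the centre line of the jaws, within the pads' length; the fingertips stand 11 mm ahead of it and the grasp point (between the pads) lies 8 mm behind it; z points along the fingers, y is the line along which they close (so a half turn about z gives the same grasp; the last joint's range is limited). The gripper opens to 85 mm and grips with 20 to 120 N. Pads are 22 mm wide; open, the fingers measure 114 mm over their backs; the gripper's body (76 mm by 85 mm) begins 54 mm behind the grasp point. The pads swing forward as they close: fully open they stand 13 mm farther back than shut.
Start: joints at [-73.109, 7.208, -2.269, 80.523, 0, 90], TCP at [0.153, -0.502, 0.242] pointing down, gripper open.
Joint ranges: [-155.77, 155.77], [-54.66, 111.73], [-72.52, 77.12], [-102.08, 115.82], [-83.92, 84.16], [-180, 180]. Speed limits (degrees/s): [136.94, 136.94, 172.46, 180, 180, 180].

### API

Orientations are given as [roll, pitch, yaw] about the fixed x, y, z axes, in that order (R = Rz(yaw) Ry(pitch) Rx(roll)).
In Python, from workcell import * gives the robot as it stands.
- The arm moves only by the tool arm_command, never from a script. Its argument "rows" is a list of rows, each a list of 2 entries, a list of its own where there are three numbers: the shift along the tool's x, y, z in a scale on which 1.0 is 100 cm, then the turn about the tool's z in fractions of the full range, 1 being 180 degrees. A call has exactly 10 rows; each row is the pose to reach, as a shift and turn from the pose commanded when the call began, along the tool's axes at that moment; what a row does not reach only later rows make up. A row lasts 1/10 s, in which the tool goes at most 50 mm and 8.59 degrees, less where a joint would pass 70% of its speed; a pose out of reach is approached as far as the arm can. A call with a gripper value outside its range is refused whole. "fingers" is the opening, from 0 (shut) to 1 (fully open), set as the call begins (left out, the last holds). The fingers move at their own pace and stop on an object; "force" is the grip in N (left out, the last holds). Time passes only in rows, so rows that repeat a pose let the fingers close, or fill a call up. It gives the time, the measured TCP pose, the force, the opening and the grip force at its end, in the units of the state.
- get_state(): the state, without advancing time (a new reading comes with each control period).
- grab_frame(name): name is "scene" or "top" or "wrist"; returns the picture (420x560x3 uint8, blue, green, red); there is no depth.
- camera_params(name): a dict with "intrinsics" (3x3 intrinsics, pixels), "R" (3x3) and "t" (3): a world point X has camera coordinates R X + t; the wrist camera has in their place "mount" (4x4, takes a point from camera to tool coordinates, whose origin is the TCP and whose axes are the flange's). Camera axes: x right, y down, z forward; pixel columns grow to the right and rows downward; lengths in m; the calibration is good to about 2 mm. A picture is of the moment at which its call begins: read the wrist's pose just before it. camera_params takes no time and is no camera call.
- close_job(): hands the job in; it is judged then, once.
The state is a dict: "time_s": time; "qpos": joint angles; "joint_vel": joint speeds; "effort": joint torques, N m; "ee_pos": TCP position; "tcp_rot": TCP orientation; "contact_force": force on the tool from outside, world axes, zero at the start; "moment": the same for the moment, N m; "opening": opening from 0.0 (shut) to 1.0 (fully open); "gripper_force": force on a finger pad.
Only numpy, scipy, OpenCV 4.12 (cv2) and the standard library are available. Lean on these libraries where they do the work, as an engineer would, in place of code of your own. Each camera call takes 0.05 s, during which the arm holds its last target. There are 200 camera calls.

### The job

Slide the flat tongue key fully home into the slot in the front of the interlock housing and let go of it; only then lift the hinged guard of the coil test station by its bar handle to about 45 degrees (within 10 degrees) and keep it there so I can look at the coil. The guard falls shut on its own, so finish while the gripper is still holding the handle; leave the key home and do not disturb the tin, the tape roll or the tall bobbin.

Things in the scene. Friction and masses are not known exactly. Their poses are not given: they have to be found in the camera images.
- key: Loose key, 0.1 kg, lying flat. Steel tongue 5 mm thick, 24 mm wide, from 18 mm behind to 75 mm ahead (+x) of the origin, its last 13 mm narrowed to 17 mm. On it stands a black grip tab, 30 mm along x, 14 mm thick along y, from 5 to 45 mm above the underside: grip it across y from above, fingertips just over the tongue. Origin: underside, below mid-tab. x points to the tip, z up.
- key_tip (a point): Point at the key's front end, on the underside, mid-width (75 mm along the key's +x from its origin)
- interlock: Fixed aluminium housing 64 (x) x 56 x 46 mm high, origin at centre of underside, front face at its x = -32 mm. Level slot in that face for the tongue: 29 mm wide, 11 mm high (16 to 27 mm above the bench, roof flared at the mouth), 55 mm deep along +x, closed at its end. A sill level with the slot floor juts 14 mm out in front. With the key home its tab is about 5 mm before the face.
- slot_mouth (a point): Middle of the slot's floor at the front face of the interlock housing
- slot_end (a point): Middle of the slot's floor at its closed end; the key's tip reaches it when the key is fully home
- station: Fixed coil test station: grey open box 150 (x) x 140 (y) x 58 mm high, coil inside, under a hinged guard (clear pane in a 5 mm aluminium frame, 156 x 144 mm). Origin at the centre of its underside, front to its -x, bench at z = 0. The guard's hinge runs along y at the rear (x = +75 mm, 60 mm above the bench).
- guard (a joint): Opening angle of the guard in rad: 0 closed and level, grows as the front edge is lifted, stop at 1.4; 45 degrees is 0.785. It turns freely and falls shut if let go; lifting it takes about 2 N at the handle.
- guard_hinge (a point): Middle of the guard's hinge axis
- guard_bar (a point): Round steel bar handle of the guard, 10 mm thick, 88 mm long along y, on two posts at its ends (colliders guard_c0 to guard_c2). Origin: middle of the bar, 132 mm in front of the hinge and 39 mm above it when closed (34 mm above the guard's top face). Turns with the guard, so a pinch from above lets the bar roll between the fingers.
- tin: Loose flat round tin, 52 mm across, 22 mm high; leave alone
- tape_roll: Loose small roll of tape, 53 mm across, 19 mm high; leave alone
- tall_bobbin: Loose empty white bobbin, 34 mm across, 55 mm high; leave alone

How it is judged:
By the outcome, as a careful person would: the job done as asked, in the order asked, and still so for the second after the job is handed in, while the arm keeps its last pose, push and grip.
It also fails if it takes over 51 s, if anything falls off the work surface, if the arm or the gripper's body presses on something with over 40 N, if the wrist force passes 120 N, or if a joint passes its speed limit or range.

## Working session

There is one attempt and no reset: what is moved stays moved. The work goes in short steps, Python scripts to look and compute and a tool call to move; the robot and the scene stay as the last step left them, time stands still between calls to the robot, and variables do not carry over. Pictures are saved under pics/ and viewed, at most 10 in all, crops included, and the job is handed in when it is done.

Besides the shell and the picture viewer there is one more tool, called by a JSON object that holds its "method" and its "body". arm_command: Moves the arm, as the interface text tells. Its arguments: {"type":"object","properties":{"rows":{"type":"array"},"fingers":{"type":"number"},"force":{"type":"number"}},"required":["rows"]}

```bash
mkdir -p pics; python3 - <<'E'
from workcell import *
import cv2,numpy as np
np.set_printoptions(precision=4,suppress=True)
for n in("top","scene","wrist"):
    cv2.imwrite(f"pics/{n}0.png",grab_frame(n)); print(n,camera_params(n))
print(get_state())
E
```

```text
top {'intrinsics': array([[435.4276,   0.    , 281.7751],
       [  0.    , 435.4276, 208.4973],
       [  0.    ,   0.    ,   1.    ]]), 'R': array([[-0.0154, -0.9994,  0.0299],
       [-0.9891,  0.0109, -0.1469],
       [ 0.1464, -0.0319, -0.9887]]), 't': array([0.1563, 0.5948, 0.8664])}
scene {'intrinsics': array([[478.1911,   0.    , 274.7208],
       [  0.    , 478.1911, 199.4714],
       [  0.    ,   0.    ,   1.    ]]), 'R': array([[ 0.8856, -0.4642, -0.0158],
       [-0.2171, -0.3836, -0.8976],
       [ 0.4106,  0.7983, -0.4405]]), 't': array([-0.4435,  0.278 ,  0.5563])}
wrist {'intrinsics': array([[321.2573,   0.    , 278.1907],
       [  0.    , 321.2573, 211.8833],
       [  0.    ,   0.    ,   1.    ]]), 'mount': array([[-0.0005, -0.9461, -0.3239,  0.0847],
       [ 1.    , -0.0006,  0.    ,  0.0011],
       [-0.0002, -0.3239,  0.9461, -0.1323],
       [ 0.    ,  0.    ,  0.    ,  1.    ]])}
{'time_s': 0.15, 'qpos': array([-73.1114,   7.2338,  -2.3132,  80.5229,  -0.0003,  89.9987]), 'joint_vel': array([-0.0362, -0.0414,  0.3098,  0.0874,  0.0905, -0.0137]), 'effort': array([ -0.004 , -43.6275,  35.3151,   0.0136,  -0.0001,   0.    ]), 'ee_pos': array([ 0.1524, -0.5021,  0.2417]), 'tcp_rot': array([-179.9301,    0.0003,   16.8899]), 'contact_force': array([0.0531, 0.6131, 0.6935]), 'moment': array([-0.0175, -0.0417,  0.031 ]), 'gripper_force': 0.0, 'opening': 0.9995990227239971}
```

View pics/top0.png

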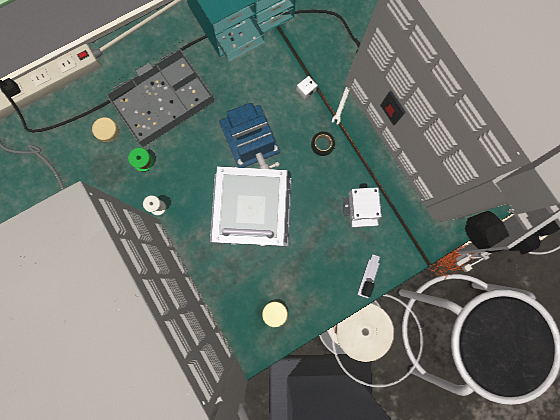

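View pics/scene0.png

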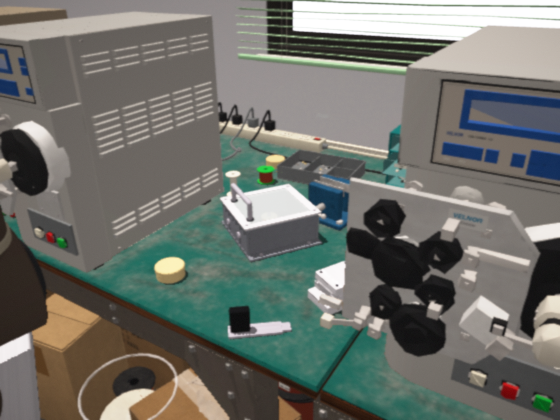

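The top view shows the key near (370,277), the interlock near (365,206), the station near (250,206), the tin near (275,314), the tape at (322,143) and the bobbin at (154,205). I'll zoom in on the key and interlock.

```bash
python3 - <<'E'
import cv2,numpy as np
t=cv2.imread("pics/top0.png");s=cv2.imread("pics/scene0.png")
a=cv2.resize(t[160:310,310:410],None,fx=4,fy=4,interpolation=cv2.INTER_CUBIC)
b=cv2.resize(s[230:345,220:350],None,fx=3,fy=3,interpolation=cv2.INTER_CUBIC)
o=np.zeros((600,800,3),np.uint8);o[:,:400]=a;o[:345,405:795]=b
cv2.imwrite("pics/c1.png",o)
E
```

```text
(no output)
```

View pics/c1.png

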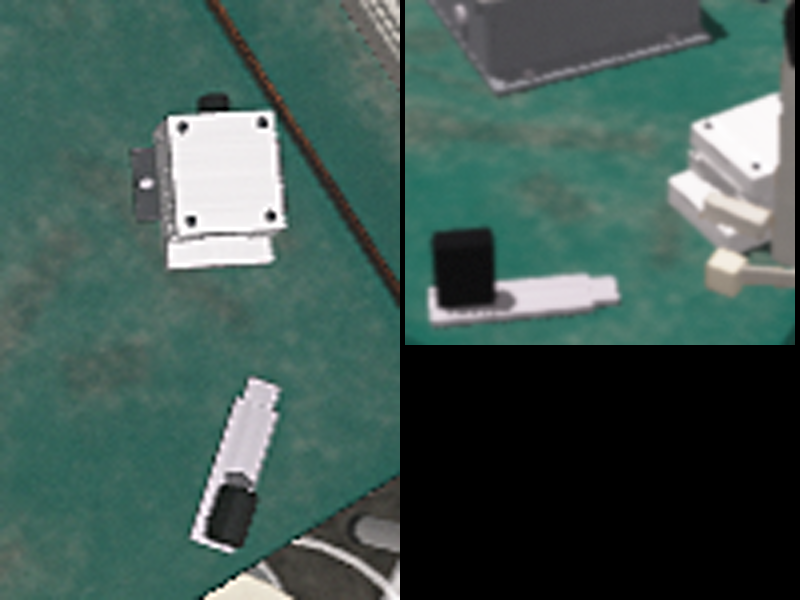

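View pics/wrist0.png

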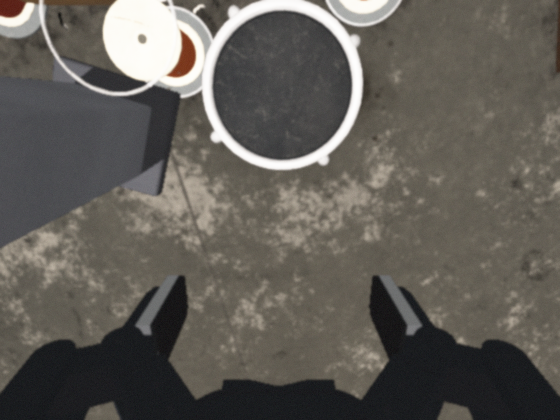

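The crops show the interlock's top face with corners near (167,116), (274,111), (286,228) and (175,236) in crop pixels, and its sill facing the robot. The key lies flat with its tip at crop (265,383). The wrist view shows only the floor. Next: rays.

```bash
cat > h.py <<'E'
from workcell import *
import cv2,numpy as np
np.set_printoptions(precision=4,suppress=True)
def ray(cam,uv,st=None):
    c=camera_params(cam); d=np.linalg.inv(c["intrinsics"])@np.array([uv[0],uv[1],1.])
    if "mount" in c:
        from scipy.spatial.transform import Rotation as Ro
        T=np.eye(4);T[:3,:3]=Ro.from_euler("xyz",st["tcp_rot"],degrees=True).as_matrix();T[:3,3]=st["ee_pos"]
        M=T@c["mount"]; return M[:3,3],M[:3,:3]@d
    return -c["R"].T@c["t"],c["R"].T@d
def onz(cam,uv,z,st=None):
    o,d=ray(cam,uv,st); return o+d*(z-o[2])/d[2]
def proj(cam,X):
    c=camera_params(cam);p=c["intrinsics"]@(c["R"]@np.array(X)+c["t"]);return p[:2]/p[2]
E
python3 - <<'E'
from h import *
t=cv2.imread("pics/top0.png")
hsv=cv2.cvtColor(t,cv2.COLOR_BGR2HSV)
def c(u,v,z): return onz("top",(310+(u+.5)/4-.5,160+(v+.5)/4-.5),z)
P=[c(*p,.046) for p in((175,236),(286,228),(274,111),(167,116))]
print("interlock",*[p[:2] for p in P],np.mean(P,0))
f=(P[2]+P[3]-P[0]-P[1]);g=P[3]+P[0]-P[1]-P[2]
print("yaw",np.degrees(np.arctan2(f[1],f[0])),np.degrees(np.arctan2(-g[0],g[1])),np.linalg.norm(f)/2,np.linalg.norm(g)/2)
print("sill",c(168,268,.016),c(273,262,.016))
# key mask
m=((hsv[...,1]<60)&(hsv[...,2]>130)).astype(np.uint8); m2=np.zeros_like(m);m2[248:300,350:385]=m[248:300,350:385]
print("key n",m2.sum())
print("tip",c(252,379,.005),c(279,388,.005),"rear",c(192,538,.005),c(232,551,.005))
print("shoulder",c(240,398,.005),c(274,410,.005))
print("tabtop",*[c(*p,.045)[:2] for p in((219,484),(257,489),(237,547),(206,537))])
print("scene tip",onz("scene",(220+(615-405)/3,230+285/3),.005))
print("bar ends",onz("top",(222,233),.099),onz("top",(274,235),.099))
# station outline
m3=m.copy();m3[:,:200]=0;m3[:,300:]=0;m3[:160]=0;m3[255:]=0
cs=max(cv2.findContours(m3,0,2)[0],key=cv2.contourArea);r=cv2.minAreaRect(cs);print(r);
for p in cv2.boxPoints(r):print(p,onz("top",p,.062)[:2])
for n,p,z in(("tin",(275,314),.02),("tape",(322,143),.02),("bob",(154,205),.055)):print(n,onz("top",p,z))
a=cv2.resize(t[155:255,200:300],None,fx=6,fy=6,interpolation=cv2.INTER_CUBIC);cv2.imwrite("pics/c2.png",a)
E
```

```text
interlock [0.5732 0.    ] [ 0.5768 -0.0583] [ 0.6389 -0.055 ] [0.6367 0.0017] [ 0.6064 -0.0279  0.046 ]
yaw 2.2831302218955543 2.8131663996690066 0.06283449059957723 0.05756323474638915
sill [ 0.5597 -0.0015  0.016 ] [ 0.5622 -0.0582  0.016 ]
key n 336
tip [ 0.5004 -0.0466  0.005 ] [ 0.4954 -0.061   0.005 ] rear [ 0.417  -0.0108  0.005 ] [ 0.4099 -0.0318  0.005 ]
shoulder [ 0.4903 -0.0397  0.005 ] [ 0.4837 -0.0578  0.005 ]
tabtop [ 0.4458 -0.0177] [ 0.443 -0.037] [ 0.4141 -0.0255] [ 0.4194 -0.0099]
scene tip [ 0.497  -0.0564  0.005 ]
bar ends [0.5418 0.2663 0.099 ] [0.5367 0.1661 0.099 ]
((248.5, 202.5), (85.0, 77.0), 90.0)
[210. 160.] [0.6965 0.2955]
[287. 160.] [0.6953 0.1367]
[287. 245.] [0.5194 0.1397]
[210. 245.] [0.5215 0.294 ]
tin [0.3804 0.1651 0.02  ]
tape [0.7441 0.0573 0.02  ]
bob [0.6049 0.4093 0.055 ]
```

View pics/c2.png

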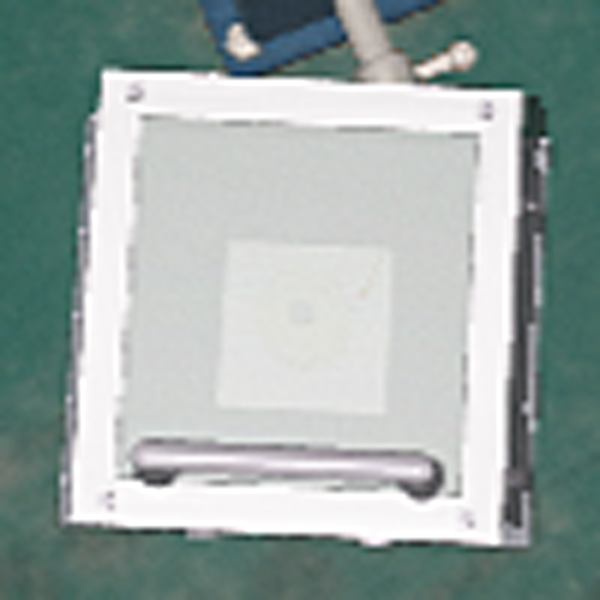

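The guard's frame corners are at crop (103,70), (525,90), (500,545) and (62,522), with the bar running from (135,455) to (440,470). I'll move to hover over the key.

The rows are not in the units I measure in: shifts go in shares of 100 cm and turns go in shares of 180 degrees. I convert before sending: 36 cm / 100 = 0.36, 34 cm / 100 = 0.34, 38 degrees / 180 = 0.2111.

{"method": "arm_command", "body": {"rows": [[[0.03,-0.028,0],0.0222],[[0.07,-0.065,0],0.0444],[[0.11,-0.1,0],0.0667],[[0.15,-0.14,0],0.0889],[[0.19,-0.176,0],0.1111],[[0.23,-0.213,0.01],0.1333],[[0.27,-0.25,0.02],0.1556],[[0.31,-0.288,0.04],0.1778],[[0.34,-0.315,0.05],0.2],[[0.36,-0.335,0.06],0.2111]], "fingers": 1}}

```text
time_s: 1.15
ee_pos: [0.3842, -0.1169, 0.1849]
tcp_rot: [-178.2, -0.0, -18.0]
contact_force: [0.1, -0.6, -0.0]
opening: 0.995
gripper_force: 0.0
```

To row units: 5.26 cm / 100 = 0.0526, 4 cm / 100 = 0.04.

{"method": "arm_command", "body": {"rows": [[[0.023,-0.005,0.01],0],[[0.04,-0.008,0.02],0],[[0.0526,-0.0125,0.03],0],[[0.0526,-0.0125,0.03],0],[[0.0526,-0.0125,0.03],0],[[0.0526,-0.0125,0.03],0],[[0.0526,-0.0125,0.03],0],[[0.0526,-0.0125,0.03],0],[[0.0526,-0.0125,0.03],0],[[0.0526,-0.0125,0.03],0]]}}

```text
time_s: 2.15
ee_pos: [0.4345, -0.1326, 0.1559]
tcp_rot: [-178.0, 0.0, -18.2]
contact_force: [0.5, 0.3, -0.0]
opening: 1.0
gripper_force: 0.0
```

```bash
python3 - <<'E'
from h import *
s=get_state();print(s);import pickle;pickle.dump({k:s[k] for k in("ee_pos","tcp_rot")},open("s1.pkl","wb"))
cv2.imwrite("pics/w1.png",grab_frame("wrist"))
def c(u,v,z): return onz("top",(200+(u+.5)/6-.5,155+(v+.5)/6-.5),z)
P=[c(*p,.063) for p in((62,522),(500,545),(525,90),(103,70))]
print(*P,np.mean(P,0)); f=P[2]+P[3]-P[0]-P[1];g=P[3]+P[0]-P[1]-P[2]
print(np.degrees([np.arctan2(f[1],f[0]),np.arctan2(-g[0],g[1])]),np.linalg.norm(f)/2,np.linalg.norm(g)/2)
print("bar",c(135,455,.099),c(440,470,.099))
E
```

```text
{'time_s': 2.15, 'qpos': array([-18.2247,   0.4476, -20.4416,  69.1248,   1.9927, 179.9432]), 'joint_vel': array([ 0.0715,  0.2767,  0.0202, -0.0311, -0.0302, -0.0459]), 'effort': array([ -0.0197, -35.2729,  34.6854,   0.0094,   0.1104,   0.    ]), 'ee_pos': array([ 0.4345, -0.1326,  0.1559]), 'tcp_rot': array([-178.0073,    0.012 ,  -18.1679]), 'contact_force': array([ 0.4884,  0.3207, -0.0204]), 'moment': array([-0.0005,  0.0553, -0.0288]), 'gripper_force': 0.0, 'opening': 1.0001542223408575}
[0.5282 0.2941 0.063 ] [0.5186 0.148  0.063 ] [0.6747 0.1369 0.063 ] [0.6829 0.2815 0.063 ] [0.6011 0.2151 0.063 ]
[-4.363  -3.5146] 0.15583808350152167 0.14564407948470062
bar [0.5468 0.2661 0.099 ] [0.5407 0.1681 0.099 ]
```

View pics/w1.png

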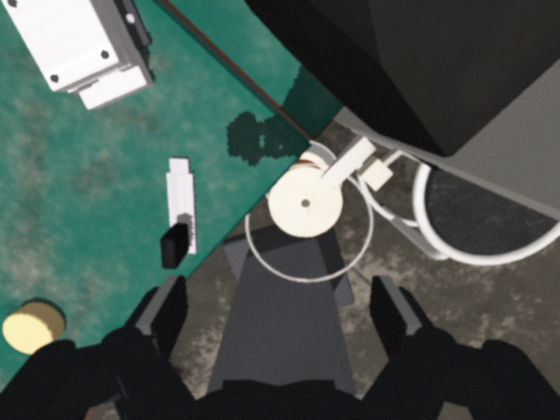

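The wrist view shows the key at around (180,205), left of the jaws. Joint 6 hit its +180 limit, so I'll use the half-turned grasp (tool yaw of about 159).

To row units: -10 cm / 100 = -0.1, -9 cm / 100 = -0.09, -80 degrees / 180 = -0.4444.

{"method": "arm_command", "body": {"rows": [[[-0.004,-0.01,0],-0.0444],[[-0.008,-0.02,0],-0.0889],[[-0.012,-0.03,0],-0.1333],[[-0.016,-0.04,0],-0.1778],[[-0.02,-0.05,0],-0.2222],[[-0.024,-0.06,0],-0.2667],[[-0.028,-0.07,0],-0.3111],[[-0.032,-0.08,0],-0.3556],[[-0.036,-0.09,0],-0.4],[[-0.038,-0.1,0],-0.4444]]}}

```text
time_s: 3.2
ee_pos: [0.4294, -0.0253, 0.1592]
tcp_rot: [-179.6, -2.0, 62.2]
contact_force: [0.6, -1.3, 0.5]
opening: 1.002
gripper_force: 0.0
```

To row units: -80 degrees / 180 = -0.4444.

{"method": "arm_command", "body": {"rows": [[[0,0,0],-0.0444],[[0,0,0],-0.0889],[[0,0,0],-0.1333],[[0,0,0],-0.1778],[[0,0,0],-0.2222],[[0,0,0],-0.2667],[[0,0,0],-0.3111],[[0,0,0],-0.3556],[[0,0,0],-0.4],[[0,0,0],-0.4444]]}}

```text
time_s: 4.2
ee_pos: [0.4296, -0.0258, 0.1591]
tcp_rot: [178.1, -0.7, 142.2]
contact_force: [-0.5, 0.0, 0.3]
opening: 1.002
gripper_force: 0.0
```

```bash
python3 - <<'E'
from h import *
s=get_state();print(s["ee_pos"],s["tcp_rot"],s["qpos"])
E
```

```text
[ 0.4296 -0.0258  0.1591] [178.1371  -0.702  142.1849] [ -4.7225  -2.572  -22.9786  69.164    1.9439  33.1113]
```

```bash
python3 - <<'E'
from h import *
import pickle
s=get_state();pickle.dump({k:s[k] for k in("ee_pos","tcp_rot")},open("s2.pkl","wb"))
cv2.imwrite("pics/w2.png",grab_frame("wrist"));print(get_state()["contact_force"])
E
```

```text
[1.1936 0.2441 0.293 ]
```

View pics/w2.png

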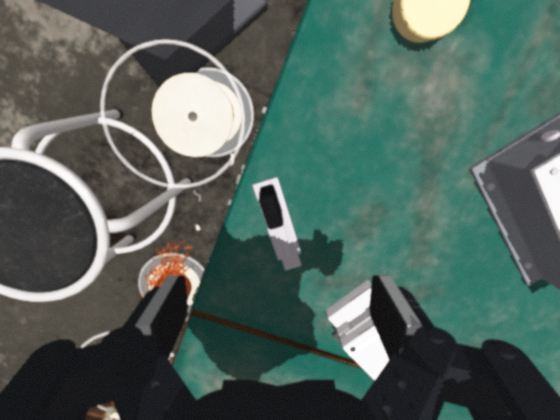

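The wrist view shows the key with its rear end at (267,182), its tip at (292,268) and the tab at (271,207). The interlock's sill is near (350,300). I'll measure these by mask.

```bash
python3 - <<'E'
from h import *
import pickle
s=pickle.load(open("s2.pkl","rb"));im=cv2.imread("pics/w2.png")
hsv=cv2.cvtColor(im,cv2.COLOR_BGR2HSV)
roi=np.zeros(im.shape[:2],np.uint8);cv2.fillPoly(roi,[np.array([(245,172),(285,170),(310,275),(280,282)])],1)
m=((hsv[...,1]<75)&(hsv[...,2]>50)|(hsv[...,2]<45))*roi
m=m.astype(np.uint8);cs=max(cv2.findContours(m,0,1)[0],key=cv2.contourArea)
r=cv2.minAreaRect(cs);print(r,cv2.contourArea(cs))
B=[onz("wrist",p,.004,s) for p in cv2.boxPoints(r)];print(*[b[:2] for b in B]);print("mid",np.mean(B,0))
# bright tongue only
m1=((hsv[...,2]>50)&(hsv[...,1]<75)).astype(np.uint8)*roi
dk=((hsv[...,2]<45)).astype(np.uint8)*roi
k=max(cv2.findContours(dk,0,1)[0],key=cv2.contourArea);print("tab",cv2.minAreaRect(k))
a=im[165:345,235:435].copy();q=m[165:345,235:435]
a=cv2.resize(a,None,fx=3,fy=3,interpolation=cv2.INTER_CUBIC)
cn=[((c-[235,165])*3+1) for c in [cs,k]];cv2.drawContours(a,cn,-1,(0,0,255),1)
cv2.imwrite("pics/c3.png",a)
E
```

```text
((278.9000244140625, 224.19998168945312), (94.55209350585938, 28.144269943237305), 71.56504821777344) 2357.5
[ 0.4072 -0.0337] [ 0.4159 -0.0094] [ 0.5064 -0.0419] [ 0.4975 -0.0689]
mid [ 0.4567 -0.0385  0.004 ]
tab ((270.300048828125, 206.39999389648438), (40.160919189453125, 16.12761688232422), 71.56504821777344)
```

View pics/c3.png

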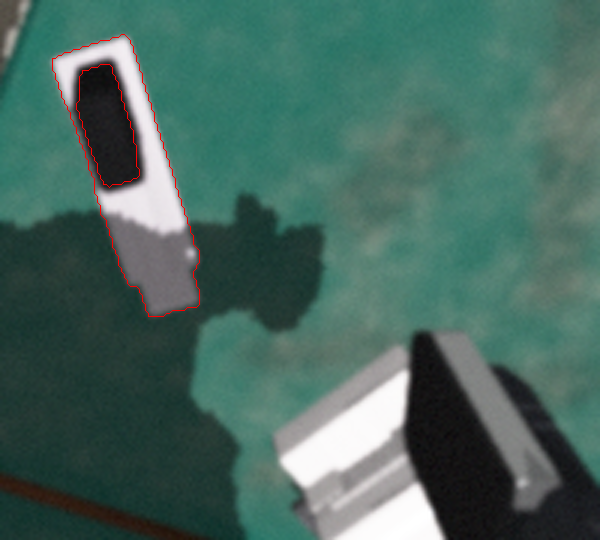

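The contours fit the key well. Both views agree on its origin at about (0.430,-0.028) with yaw -20.8°. Now I'll compute the shift.

```bash
cat >> h.py <<'E'
from scipy.spatial.transform import Rotation as Ro
def shift(T,yaw):
    s=get_state();R=Ro.from_euler("xyz",s["tcp_rot"],degrees=True).as_matrix()
    t=-(yaw-s["tcp_rot"][2]);t=(t+180)%360-180
    print("z axis",R[:,2],"shift cm",R.T@(np.array(T)-s["ee_pos"])*100,"turn",t)
E
python3 - <<'E'
from h import *
import pickle
shift((.4297,-.028,.020),159.2)
s=pickle.load(open("s2.pkl","rb"))
def c(u,v,z):return onz("wrist",(235+(u+.5)/3-.5,165+(v+.5)/3-.5),z,s)
a=c(90.5,47,.004);b=c(175,310,.005);print(a,b,np.linalg.norm(a-b),np.degrees(np.arctan2(*(b-a)[1::-1])))
print("tab top rear/ front",c(97,66,.045),c(124,185,.030))
print("sill",c(277,436,.014),c(402,346,.014))
E
```

```text
z axis [ 0.0102  0.0332 -0.9994] shift cm [-0.3103 -0.6216 13.8987] turn -16.729335147616183
[ 0.4128 -0.0215  0.004 ] [ 0.5    -0.0551  0.005 ] 0.093476382132734 -21.06306226327163
tab top rear/ front [ 0.4108 -0.0174  0.045 ] [ 0.4464 -0.0356  0.03  ]
sill [ 0.5558 -0.0545  0.014 ] [ 0.5535 -0.0022  0.014 ]
```

To row units: 13.9 cm / 100 = 0.139, 13.7 cm / 100 = 0.137, -17 degrees / 180 = -0.0944.

{"method": "arm_command", "body": {"rows": [[[-0.001,-0.001,0.02],-0.0333],[[-0.001,-0.002,0.04],-0.0667],[[-0.002,-0.003,0.06],-0.0944],[[-0.002,-0.004,0.08],-0.0944],[[-0.003,-0.005,0.1],-0.0944],[[-0.003,-0.006,0.115],-0.0944],[[-0.003,-0.006,0.13],-0.0944],[[-0.003,-0.006,0.137],-0.0944],[[-0.003,-0.0062,0.139],-0.0944],[[-0.003,-0.0062,0.139],-0.0944]]}}

```text
time_s: 5.25
ee_pos: [0.4297, -0.0279, 0.0202]
tcp_rot: [178.0, -0.1, 158.8]
contact_force: [-0.0, 0.7, 0.0]
opening: 0.999
gripper_force: 0.0
```

{"method": "arm_command", "body": {"rows": [[[0,0,0],0],[[0,0,0],0],[[0,0,0],0],[[0,0,0],0],[[0,0,0],0],[[0,0,0],0],[[0,0,0],0],[[0,0,0],0],[[0,0,0],0],[[0,0,0],0]], "fingers": 0, "force": 40}}

```text
time_s: 6.25
ee_pos: [0.4297, -0.0282, 0.0204]
tcp_rot: [178.0, -0.1, 158.8]
contact_force: [-1.8, -1.8, 6.3]
opening: 0.158
gripper_force: 39.5
```

```bash
python3 - <<'E'
from h import *
s=get_state();print(s["ee_pos"],s["tcp_rot"],s["qpos"],s["opening"],s["gripper_force"],s["contact_force"],s["moment"])
# lift to z + 0.045 and align before the slot: key origin 0.11 before the mouth
th=np.radians(2.5);d=np.array([np.cos(th),np.sin(th)]);m=np.array([.5744,-.0293])
p=m-.115*d;print(p);shift((*p,.065),182.5)
E
```

```text
[ 0.4297 -0.0282  0.0204] [178.0418  -0.1062 158.8294] [ -5.0142   2.7843 -36.107   50.6656   1.9104  16.1656] 0.15822033557581588 39.47490155696869 [-1.8293 -1.8336  6.3093] [-0.3545  0.3413 -0.021 ]
[ 0.4595 -0.0343]
z axis [ 0.0106  0.0325 -0.9994] shift cm [-2.9932  0.6568 -4.4488] turn -23.67062939120524
```

To row units: -4.4 cm / 100 = -0.044, -4 cm / 100 = -0.04, -23.7 degrees / 180 = -0.1317.

{"method": "arm_command", "body": {"rows": [[[0,0,-0.01],0],[[0,0,-0.02],0],[[0,0,-0.03],0],[[0,0,-0.04],0],[[-0.01,0.002,-0.044],-0.0333],[[-0.016,0.004,-0.044],-0.0667],[[-0.022,0.005,-0.044],-0.1],[[-0.03,0.0065,-0.044],-0.1317],[[-0.03,0.0065,-0.044],-0.1317],[[-0.03,0.0065,-0.044],-0.1317]]}}

```text
time_s: 7.25
ee_pos: [0.4594, -0.0342, 0.0644]
tcp_rot: [178.1, 0.7, -177.6]
contact_force: [-0.3, -0.5, -1.8]
opening: 0.159
gripper_force: 38.9
```

```bash
python3 - <<'E'
from h import *
s=get_state();print(s["ee_pos"],s["tcp_rot"],s["opening"],s["gripper_force"],s["contact_force"])
a=grab_frame("top");b=grab_frame("scene");cv2.imwrite("pics/t3.png",a);cv2.imwrite("pics/s3.png",b)
a=cv2.resize(a[165:315,310:410],None,fx=4,fy=4,interpolation=cv2.INTER_CUBIC)
b=cv2.resize(b[220:350,220:350],None,fx=3,fy=3,interpolation=cv2.INTER_CUBIC)
o=np.zeros((600,800,3),np.uint8);o[:,:400]=a;o[:390,405:795]=b
cv2.imwrite("pics/c4.png",o)
E
```

```text
[ 0.4594 -0.0342  0.0644] [ 178.1224    0.6647 -177.6088] 0.1590535749472364 38.93083155155182 [-0.338  -0.4615 -1.7829]
```

View pics/c4.png

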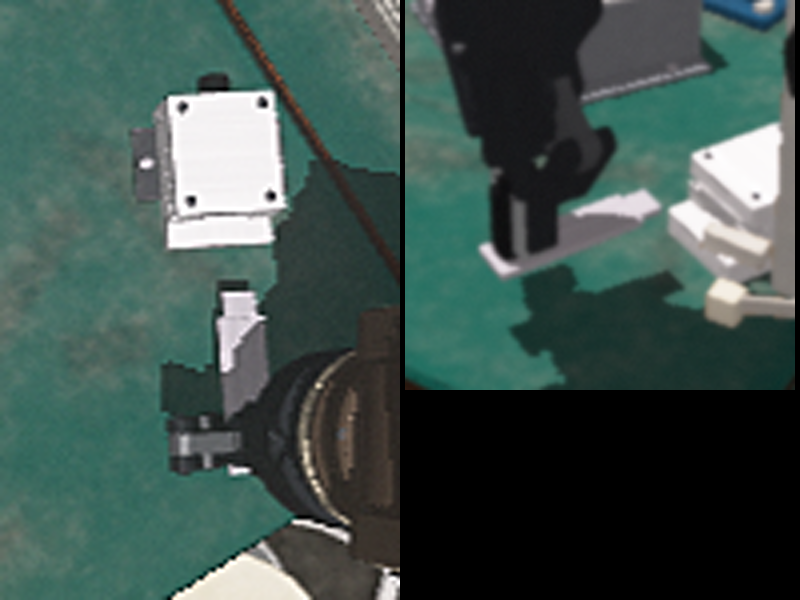

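The key is held level. Its tip is at top crop (238,291), lined up with the housing axis (face mid at (230,212)), and at scene crop (655,199). I'll triangulate the tip and compute the descent.

```bash
python3 - <<'E'
from h import *
o1,d1=ray("top",(309.6+238.5/4,164.6+291.5/4));o2,d2=ray("scene",(219.7+(655-405)/3,219.7+199/3))
A=np.stack([d1,-d2],1);x=np.linalg.lstsq(A,o2-o1,rcond=None)[0];p,q=o1+x[0]*d1,o2+x[1]*d2;print("tip",p,q)
c=lambda u,v,z:onz("top",(309.6+(u+.5)/4,164.6+(v+.5)/4),z)
print("tip top",c(238,291,.049),"face",(c(175,216,.046)+c(286,208,.046))/2,"back",(c(274,91,.046)+c(167,96,.046))/2)
print("key left",c(217,318,.049),c(224,412,.049))
th=np.radians(2.5);d=np.array([np.cos(th),np.sin(th)]);m=np.array([.5744,-.0293])
shift((*(m-.115*d),.0384),182.5);shift((*(m-.02*d),.0384),182.5)
E
```

```text
tip [ 0.5336 -0.0312  0.0466] [ 0.5339 -0.0314  0.0467]
tip top [ 0.5334 -0.0306  0.049 ] face [ 0.5748 -0.0293  0.046 ] back [ 0.6376 -0.0268  0.046 ]
key left [ 0.5196 -0.0192  0.049 ] [ 0.4718 -0.0207  0.049 ]
z axis [ 0.01    0.0332 -0.9994] shift cm [-0.0133 -0.1079  2.5836] turn -0.06356522858038716
z axis [ 0.01    0.0332 -0.9994] shift cm [-9.5127 -0.1009  2.6923] turn -0.06356522858038716
```

To row units: -5.4 cm / 100 = -0.054, 2.48 cm / 100 = 0.0248.

{"method": "arm_command", "body": {"rows": [[[0,0,0.01],0],[[0,-0.001,0.02],0],[[0,-0.001,0.0248],0],[[-0.008,-0.001,0.0249],0],[[-0.016,-0.001,0.025],0],[[-0.024,-0.001,0.0251],0],[[-0.032,-0.001,0.0252],0],[[-0.04,-0.001,0.0253],0],[[-0.047,-0.001,0.0253],0],[[-0.054,-0.001,0.0254],0]]}}

```text
time_s: 8.35
ee_pos: [0.5144, -0.0319, 0.0393]
tcp_rot: [178.1, 0.7, -177.5]
contact_force: [-1.0, -0.2, -1.1]
opening: 0.16
gripper_force: 38.9
```

```bash
python3 - <<'E'
from h import *
s=get_state();print(s["ee_pos"],s["tcp_rot"],s["opening"],s["contact_force"],s["moment"])
th=np.radians(2.5);d=np.array([np.cos(th),np.sin(th)]);m=np.array([.5746,-.0293])
shift((*(m-.02*d),.0390),182.5)
E
```

```text
[ 0.5144 -0.0319  0.0393] [ 178.1239    0.6744 -177.469 ] 0.16035880636522196 [-1.023  -0.2416 -1.0877] [-0.0415  0.0219 -0.0025]
z axis [ 0.0103  0.0332 -0.9994] shift cm [-4.0232 -0.0098  0.0818] turn 0.03095237396041739
```

To row units: -3.6 cm / 100 = -0.036, -2.5 cm / 100 = -0.025.

{"method": "arm_command", "body": {"rows": [[[-0.005,0,0.0001],0],[[-0.01,0,0.0002],0],[[-0.015,0,0.0003],0],[[-0.02,0,0.0004],0],[[-0.025,0,0.0005],0],[[-0.029,0,0.0006],0],[[-0.032,0,0.0006],0],[[-0.034,0,0.0007],0],[[-0.035,0,0.0007],0],[[-0.036,0,0.0007],0]]}}

```text
time_s: 9.35
ee_pos: [0.5496, -0.0303, 0.039]
tcp_rot: [178.1, 0.7, -177.5]
contact_force: [-0.2, 0.1, -0.8]
opening: 0.158
gripper_force: 38.9
```

To row units: -0.42 cm / 100 = -0.0042, -0.4 cm / 100 = -0.004.

{"method": "arm_command", "body": {"rows": [[[-0.0005,0,0],0],[[-0.001,0,0],0],[[-0.0015,0,0],0],[[-0.002,0,0],0],[[-0.0025,0,0],0],[[-0.003,0,0],0],[[-0.0035,0,0],0],[[-0.004,0,0],0],[[-0.0042,0,0],0],[[-0.0042,0,0],0]]}}

```text
time_s: 10.35
ee_pos: [0.5539, -0.0301, 0.0391]
tcp_rot: [178.1, 0.7, -177.5]
contact_force: [-0.3, -0.1, -1.2]
opening: 0.162
gripper_force: 38.9
```

To row units: -0.24 cm / 100 = -0.0024, -0.21 cm / 100 = -0.0021.

{"method": "arm_command", "body": {"rows": [[[-0.0003,0,0],0],[[-0.0006,0,0],0],[[-0.0009,0,0],0],[[-0.0012,0,0],0],[[-0.0015,0,0],0],[[-0.0018,0,0],0],[[-0.0021,0,0],0],[[-0.0024,0,0],0],[[-0.0024,0,0],0],[[-0.0024,0,0],0]]}}

```text
time_s: 11.35
ee_pos: [0.5554, -0.03, 0.0389]
tcp_rot: [178.1, 0.6, -177.5]
contact_force: [-4.9, 0.8, 2.0]
opening: 0.157
gripper_force: 39.3
```

To row units: 0.2 cm / 100 = 0.002, -0.03 cm / 100 = -0.0003.

{"method": "arm_command", "body": {"rows": [[[0,0,0.0004],0],[[0,0,0.0008],0],[[0,0,0.0012],0],[[0,0,0.0016],0],[[0,0,0.002],0],[[-0.0003,0,0.002],0],[[-0.0007,0,0.002],0],[[-0.001,0,0.002],0],[[-0.001,0,0.002],0],[[-0.001,0,0.002],0]]}}

```text
time_s: 12.35
ee_pos: [0.5554, -0.03, 0.0369]
tcp_rot: [178.1, 0.5, -177.5]
contact_force: [-8.7, -0.3, 5.4]
opening: 0.157
gripper_force: 39.7
```

```bash
python3 - <<'E'
from h import *
s=get_state();print(s["ee_pos"],s["tcp_rot"],s["opening"],s["contact_force"],s["moment"])
a=grab_frame("top");b=grab_frame("scene")
a=cv2.resize(a[165:315,310:410],None,fx=4,fy=4,interpolation=cv2.INTER_CUBIC)
b=cv2.resize(b[220:350,220:350],None,fx=3,fy=3,interpolation=cv2.INTER_CUBIC)
o=np.zeros((600,800,3),np.uint8);o[:,:400]=a;o[:390,405:795]=b
cv2.imwrite("pics/c5.png",o)
E
```

```text
[ 0.5554 -0.03    0.0369] [ 178.1247    0.481  -177.4798] 0.15738008529510675 [-8.742  -0.3422  5.3868] [-0.0945  1.5515  0.014 ]
```

View pics/c5.png

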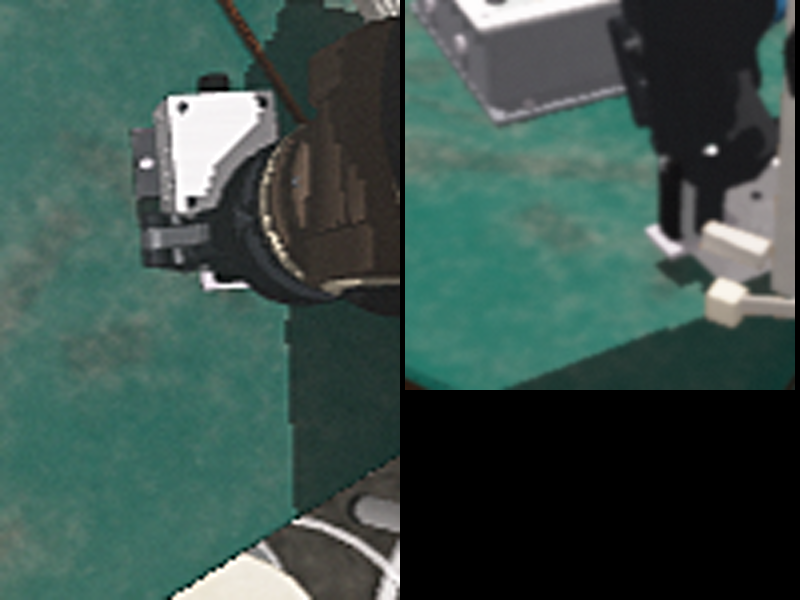

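The scene crop shows the key in the housing up to the tab, with its rear end at (665,240). The motion has stopped at the expected x with a 9 N reaction, so the key is home. Next I release and lift away.

{"method": "arm_command", "body": {"rows": [[[0,0,0],0],[[0,0,0],0],[[0,0,0],0],[[0,0,0],0],[[0,0,0],0],[[0,0,0],0],[[0,0,0],0],[[0,0,0],0],[[0,0,0],0],[[0,0,0],0]], "fingers": 0.5}}

```text
time_s: 13.45
ee_pos: [0.5573, -0.0299, 0.0371]
tcp_rot: [178.1, 0.7, -177.5]
contact_force: [0.7, -0.3, 0.9]
opening: 0.501
gripper_force: 0.0
```

To row units: -13 cm / 100 = -0.13, -12 cm / 100 = -0.12.

{"method": "arm_command", "body": {"rows": [[[0,0,-0.01],0],[[0,0,-0.02],0],[[0,0,-0.04],0],[[0,0,-0.06],0],[[0,0,-0.08],0],[[0,0,-0.1],0],[[0,0,-0.12],0],[[0.02,0,-0.13],0],[[0.05,0,-0.13],0],[[0.07,0,-0.13],0]]}}

```text
time_s: 14.45
ee_pos: [0.485, -0.0374, 0.1678]
tcp_rot: [178.1, 0.8, -177.5]
contact_force: [-0.1, 0.4, 0.3]
opening: 0.501
gripper_force: 0.0
```

```bash
python3 - <<'E'
from h import *
s=get_state();print(s["ee_pos"],s["tcp_rot"],s["qpos"],s["opening"],s["contact_force"])
a=grab_frame("top");b=grab_frame("scene");cv2.imwrite("pics/t6.png",a)
a=cv2.resize(a[165:315,310:410],None,fx=4,fy=4,interpolation=cv2.INTER_CUBIC)
b=cv2.resize(b[220:350,220:350],None,fx=3,fy=3,interpolation=cv2.INTER_CUBIC)
o=np.zeros((600,800,3),np.uint8);o[:,:400]=a;o[:390,405:795]=b
cv2.imwrite("pics/c6.png",o)
# bar plan
th=np.radians(-3.9);X=np.array([np.cos(th),np.sin(th)])
for n,c in (("bar from ends",np.array([.54375,.2171])),("bar from frame",np.array([.6011,.2151])-.057*X)): print(n,c)
E
```

```text
[ 0.485  -0.0374  0.1678] [ 178.1412    0.7617 -177.4736] [ -5.5484   3.2667 -16.0001  70.2402   1.9474  -8.0788] 0.5008055458547659 [-0.1194  0.4308  0.3327]
bar from ends [0.5437 0.2171]
bar from frame [0.5442 0.219 ]
```

View pics/c6.png

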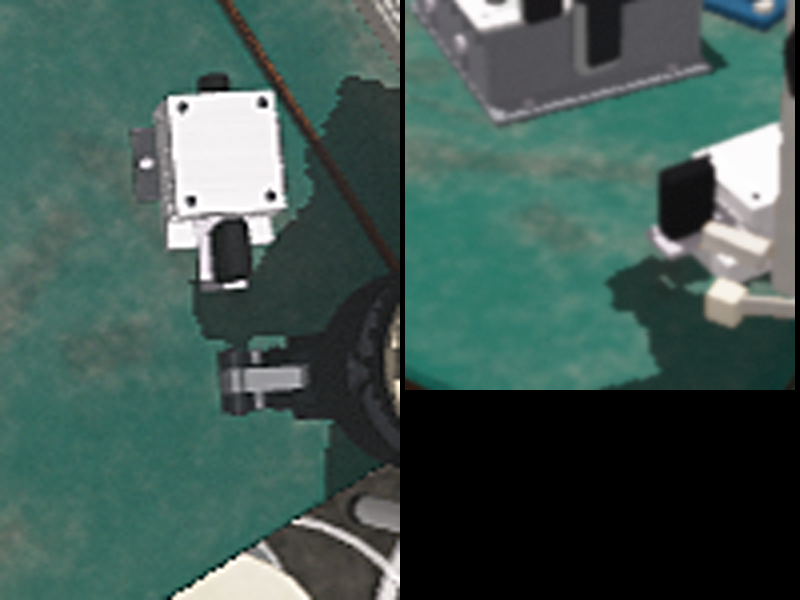

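The key's tab stands just before the face at crop (230,250), with the key rear at (222,288), and it stayed in place after release. I've viewed all my pictures, so from here I rely on numbers.

```bash
python3 - <<'E'
from h import *
c=lambda u,v,z:onz("top",(309.6+(u+.5)/4,164.6+(v+.5)/4),z)
print("tab front top (exp x .5694)",c(232,217,.061),"tongue rear (exp .536)",c(222,288,.021))
shift((.5440,.2177,.168),-93.9)
E
```

```text
tab front top (exp x .5694) [ 0.5703 -0.0265  0.061 ] tongue rear (exp .536) [ 0.5373 -0.0287  0.021 ]
z axis [ 0.0112  0.0331 -0.9994] shift cm [-7.0839 25.2067  0.8859] turn -83.59259617749268
```

To row units: 25.2 cm / 100 = 0.252, 23 cm / 100 = 0.23, -80 degrees / 180 = -0.4444.

{"method": "arm_command", "body": {"rows": [[[-0.007,0.025,0],-0.0444],[[-0.014,0.05,0],-0.0889],[[-0.021,0.075,0],-0.1333],[[-0.028,0.1,0.002],-0.1778],[[-0.035,0.125,0.004],-0.2222],[[-0.043,0.152,0.005],-0.2667],[[-0.05,0.18,0.006],-0.3111],[[-0.058,0.206,0.007],-0.3556],[[-0.065,0.23,0.008],-0.4],[[-0.071,0.252,0.009],-0.4444]], "fingers": 0.6}}

```text
time_s: 15.55
ee_pos: [0.547, 0.2195, 0.1669]
tcp_rot: [-179.6, 2.0, -97.1]
contact_force: [1.0, 0.1, 0.9]
opening: 0.598
gripper_force: 0.0
```

```bash
python3 - <<'E'
from h import *
import pickle
s=get_state();pickle.dump({k:s[k] for k in("ee_pos","tcp_rot")},open("s7.pkl","wb"));print(s["ee_pos"],s["tcp_rot"],s["qpos"])
im=grab_frame("wrist");cv2.imwrite("pics/w7.png",im)
# project expected bar ends into wrist
def pw(X):
    c=camera_params("wrist");T=np.eye(4);T[:3,:3]=Ro.from_euler("xyz",s["tcp_rot"],degrees=True).as_matrix();T[:3,3]=s["ee_pos"]
    p=np.linalg.inv(T@c["mount"])@np.array([*X,1]);q=c["intrinsics"]@p[:3];return q[:2]/q[2]
print(pw((.547,.2617,.099)),pw((.541,.1737,.099)),pw((.544,.2177,.099)))
shift((.5440,.2177,.0995),-93.9)
g=cv2.cvtColor(im,cv2.COLOR_BGR2GRAY)
u,v=pw((.544,.2177,.099)).astype(int)
for vv in(v-40,v-20,v):print(vv,u-40,g[vv,u-40:u+40:2])
E
```

```text
[0.547  0.2195 0.1669] [-179.5876    1.9997  -97.0883] [ 21.1118  13.6314  -3.9786  71.0811   1.5672 -61.7749]
[288.3468 283.7021] [281.9255 162.3342] [285.3704 227.4458]
z axis [ 0.0117  0.0357 -0.9993] shift cm [0.7425 0.3581 6.6806] turn -2.7657460560083678
187 245 [214 213 213 212 213 204 200 201 201 201 199 201 199 200 191 120  82  82
  85  87  84  82  84 109 113 112 110 115 113 112 116 113 110  92  78  75
  78  77  77  79]
207 245 [210 211 213 213 211 212 201 197 199 200 199 199 202 198 200 174  95  81
  85  85  84  81  80 123 206 240 242 242 243 244 244 244 242 213  96  85
  87  86  89  93]
227 245 [195 193 194 198 198 196 196 196 195 197 197 195 196 197 198 195 155  99
  82  83  83  86  88 129 229 240 239 240 241 240 242 241 241 220 111  84
  81  83  85  82]
```

```bash
python3 - <<'E'
from h import *
import pickle
s=pickle.load(open("s7.pkl","rb"));im=cv2.imread("pics/w7.png")
def pw(X):
    c=camera_params("wrist");T=np.eye(4);T[:3,:3]=Ro.from_euler("xyz",s["tcp_rot"],degrees=True).as_matrix();T[:3,3]=s["ee_pos"]
    p=np.linalg.inv(T@c["mount"])@np.array([*X,1]);q=c["intrinsics"]@p[:3];return q[:2]/q[2]
print("frame front edge",pw((.5233,.2204,.0625)),"bench",)
for v in(150,170,227,250,270,285,295):
    print(v,[(u,*im[v,u]) for u in range(268,330,7)])
e=[]
for v in range(200,262,5):
    g=im[v,260:330].astype(int).sum(1);d=np.diff(cv2.GaussianBlur(g.astype(np.float32)[None],(5,1),0)[0])
    L=260+np.argmin(d[:30])+.5;R=260+15+np.argmax(d[15:45])+.5;e.append((v,(L+R)/2,R-L,onz("wrist",((L+R)/2,v),.099,s)[:2]))
for x in e[::3]:print(x)
E
```

```text
frame front edge [311.6714 208.7268] bench
150 [(268, np.uint8(195), np.uint8(199), np.uint8(196)), (275, np.uint8(70), np.uint8(66), np.uint8(69)), (282, np.uint8(77), np.uint8(71), np.uint8(76)), (289, np.uint8(90), np.uint8(87), np.uint8(88)), (296, np.uint8(244), np.uint8(244), np.uint8(246)), (303, np.uint8(248), np.uint8(248), np.uint8(250)), (310, np.uint8(174), np.uint8(175), np.uint8(170)), (317, np.uint8(79), np.uint8(87), np.uint8(45)), (324, np.uint8(82), np.uint8(93), np.uint8(51))]
170 [(268, np.uint8(201), np.uint8(204), np.uint8(202)), (275, np.uint8(123), np.uint8(116), np.uint8(124)), (282, np.uint8(218), np.uint8(212), np.uint8(219)), (289, np.uint8(138), np.uint8(133), np.uint8(140)), (296, np.uint8(111), np.uint8(109), np.uint8(112)), (303, np.uint8(113), np.uint8(114), np.uint8(116)), (310, np.uint8(95), np.uint8(99), np.uint8(94)), (317, np.uint8(81), np.uint8(89), np.uint8(66)), (324, np.uint8(79), np.uint8(89), np.uint8(63))]
227 [(268, np.uint8(196), np.uint8(198), np.uint8(195)), (275, np.uint8(192), np.uint8(197), np.uint8(192)), (282, np.uint8(87), np.uin
[... 1812 characters left out ...]
), np.uint8(42)), (282, np.uint8(84), np.uint8(94), np.uint8(53)), (289, np.uint8(85), np.uint8(98), np.uint8(61)), (296, np.uint8(84), np.uint8(94), np.uint8(62)), (303, np.uint8(79), np.uint8(89), np.uint8(64)), (310, np.uint8(84), np.uint8(95), np.uint8(62)), (317, np.uint8(83), np.uint8(95), np.uint8(56)), (324, np.uint8(89), np.uint8(99), np.uint8(66))]
(200, np.float64(287.5), np.float64(24.0), array([0.5404, 0.1986]))
(215, np.float64(284.0), np.float64(15.0), array([0.5439, 0.2087]))
(230, np.float64(285.0), np.float64(15.0), array([0.5445, 0.2195]))
(245, np.float64(285.5), np.float64(16.0), array([0.5454, 0.2307]))
(260, np.float64(287.0), np.float64(19.0), array([0.5457, 0.2424]))
```

The wrist rays put the bar at (0.5442, 0.218), which agrees with the top view. I'll descend and pinch.

To row units: 6.7 cm / 100 = 0.067, 0.74 cm / 100 = 0.0074, -3 degrees / 180 = -0.0167.

{"method": "arm_command", "body": {"rows": [[[0.002,0.001,0.005],-0.0167],[[0.004,0.002,0.01],-0.0167],[[0.006,0.003,0.02],-0.0167],[[0.0074,0.0036,0.03],-0.0167],[[0.0074,0.0036,0.04],-0.0167],[[0.0074,0.0036,0.05],-0.0167],[[0.0074,0.0036,0.06],-0.0167],[[0.0074,0.0036,0.065],-0.0167],[[0.0074,0.0036,0.067],-0.0167],[[0.0074,0.0036,0.067],-0.0167]]}}

```text
time_s: 16.6
ee_pos: [0.5419, 0.2131, 0.0989]
tcp_rot: [-179.6, 1.9, -94.5]
contact_force: [-0.2, 0.0, 1.7]
opening: 0.597
gripper_force: 0.0
```

{"method": "arm_command", "body": {"rows": [[[0,0,0],0],[[0,0,0],0],[[0,0,0],0],[[0,0,0],0],[[0,0,0],0],[[0,0,0],0],[[0,0,0],0],[[0,0,0],0],[[0,0,0],0],[[0,0,0],0]], "fingers": 0, "force": 40}}

```text
time_s: 17.6
ee_pos: [0.5427, 0.2132, 0.0996]
tcp_rot: [-179.5, 2.0, -94.5]
contact_force: [5.8, -1.3, 4.2]
opening: 0.097
gripper_force: 39.2
```

```bash
python3 - <<'E'
from h import *
s=get_state();print(s["ee_pos"],s["tcp_rot"],s["opening"],s["gripper_force"],s["contact_force"])
R=Ro.from_euler("xyz",s["tcp_rot"],degrees=True).as_matrix()
th=np.radians(-3.9);r=np.hypot(.132,.039);a0=np.arctan2(.039,.132)
for i in range(1,11):
    a=a0+np.radians(4.5*i);h=r*(np.cos(a0)-np.cos(a));z=r*(np.sin(a)-np.sin(a0))
    print(i,R.T@np.array([h*np.cos(th),h*np.sin(th),z])*100)
E
```

```text
[0.5427 0.2132 0.0996] [-179.4683    1.9629  -94.4559] 0.0974196173508419 39.23559129238129 [ 5.7848 -1.3439  4.1641]
1 [-0.0384 -0.3561 -1.0197]
2 [-0.0766 -0.7912 -2.0082]
3 [-0.1142 -1.3026 -2.9596]
4 [-0.1511 -1.8871 -3.8679]
5 [-0.1871 -2.5411 -4.7276]
6 [-0.2218 -3.2606 -5.5332]
7 [-0.2552 -4.0412 -6.28  ]
8 [-0.2869 -4.8779 -6.9632]
9 [-0.3168 -5.7658 -7.5787]
10 [-0.3448 -6.6993 -8.1227]
```

To row units: -4.73 cm / 100 = -0.0473, -4.3 cm / 100 = -0.043.

{"method": "arm_command", "body": {"rows": [[[0,-0.0017,-0.005],0],[[-0.0004,-0.0036,-0.0102],0],[[-0.0006,-0.0057,-0.015],0],[[-0.0008,-0.0079,-0.02],0],[[-0.001,-0.0104,-0.025],0],[[-0.0011,-0.013,-0.0296],0],[[-0.0013,-0.016,-0.0342],0],[[-0.0015,-0.0189,-0.0387],0],[[-0.0017,-0.0221,-0.043],0],[[-0.0019,-0.0254,-0.0473],0]]}}

```text
time_s: 18.6
ee_pos: [0.5661, 0.2116, 0.1468]
tcp_rot: [-179.7, 2.0, -94.4]
contact_force: [-1.4, 3.8, -3.1]
opening: 0.098
gripper_force: 38.9
```

```bash
python3 - <<'E'
from h import *
s=get_state();print(s["ee_pos"],s["tcp_rot"],s["opening"],s["gripper_force"],s["contact_force"],s["moment"])
E
```

```text
[0.5661 0.2116 0.1468] [-179.6829    1.9567  -94.4346] 0.09818136860587613 38.88165056705475 [-1.4036  3.7614 -3.0813] [0.5216 0.8303 0.166 ]
```

To row units: -4.16 cm / 100 = -0.0416, -3.4 cm / 100 = -0.034.

{"method": "arm_command", "body": {"rows": [[[-0.0002,-0.0035,-0.0041],0],[[-0.0004,-0.0072,-0.0081],0],[[-0.0005,-0.011,-0.0119],0],[[-0.0007,-0.015,-0.0155],0],[[-0.0008,-0.0191,-0.019],0],[[-0.001,-0.0234,-0.0224],0],[[-0.0011,-0.0277,-0.0255],0],[[-0.0013,-0.0322,-0.0285],0],[[-0.0014,-0.0368,-0.0313],0],[[-0.0016,-0.0416,-0.034],0]]}}

```text
time_s: 19.6
ee_pos: [0.6071, 0.209, 0.1836]
tcp_rot: [-179.6, 2.0, -94.4]
contact_force: [-2.5, 1.6, 1.5]
opening: 0.091
gripper_force: 39.9
```

{"method": "arm_command", "body": {"rows": [[[0,0,0],0],[[0,0,0],0],[[0,0,0],0],[[0,0,0],0],[[0,0,0],0],[[0,0,0],0],[[0,0,0],0],[[0,0,0],0],[[0,0,0],0],[[0,0,0],0]]}}

```text
time_s: 20.6
ee_pos: [0.6078, 0.2089, 0.1838]
tcp_rot: [-179.5, 2.0, -94.4]
contact_force: [-7.8, 1.5, 9.2]
opening: 0.091
gripper_force: 40.8
```

```bash
python3 - <<'E'
from h import *
s=get_state();print(s["ee_pos"],s["tcp_rot"],s["joint_vel"],s["opening"],s["gripper_force"],s["contact_force"],s["moment"])
p=s["ee_pos"];th=np.radians(-3.9);H=np.array([.6011,.2151])+.075*np.array([np.cos(th),np.sin(th)])
h=(H-p[:2])@[np.cos(th),np.sin(th)];a0=np.arctan2(39,132)
print("guard deg",np.degrees(np.arctan2(p[2]-.060,h)-a0),"radius",np.hypot(p[2]-.06,h))
a=cv2.imread("pics/t6.png");b=grab_frame("top");cv2.imwrite("pics/t8.png",b)
# the loose things and key: change between frames
for n,(x,y,w) in dict(tin=(275,314,18),tape=(322,143,16),bob=(154,205,16)).items():
    d=cv2.absdiff(a,b)[y-w:y+w,x-w:x+w];print(n,d.mean(),(d.max(2)>40).sum())
d=cv2.absdiff(a,b)[215:242,355:375];print("key",d.mean(),(d.max(2)>40).sum())
t0=cv2.imread("pics/top0.png")
for n,(x,y,w) in dict(tin=(275,314,18),tape=(322,143,16),bob=(154,205,16)).items():
    print(n,"vs start",(cv2.absdiff(t0,b)[y-w:y+w,x-w:x+w].max(2)>40).sum())
E
```

```text
[0.6078 0.2089 0.1838] [-179.4822    2.0283  -94.4312] [-0.0563  0.0439 -0.0281  0.043  -0.0366  0.0281] 0.09093850004219753 40.761204957962036 [-7.838   1.5313  9.1622] [0.3312 1.5447 0.2552]
guard deg 44.78979304986602 radius 0.14115127740464883
tin 69.73276748971193 781
tape 31.134765625 514
bob 9.4970703125 0
key 30.141358024691357 133
tin vs start 886
tape vs start 578
bob vs start 0
```

```bash
python3 - <<'E'
from h import *
t6=cv2.imread("pics/t6.png");t8=cv2.imread("pics/t8.png");s0=cv2.imread("pics/scene0.png");s8=grab_frame("scene");cv2.imwrite("pics/s8.png",s8)
print("tin scene",(cv2.absdiff(s0,s8)[255:285,150:192].max(2)>40).sum(), "bob scene",(cv2.absdiff(s0,s8)[168:188,222:245].max(2)>40).sum())
c6=cv2.imread("pics/c6.png")[:390,405:795];n=cv2.resize(s8[220:350,220:350],None,fx=3,fy=3,interpolation=cv2.INTER_CUBIC)
d=cv2.absdiff(c6,n).max(2)[150:270,240:390];print("key scene changed",(d>40).sum(),"of",d.size)
# bench-shadow test around the tape: dark-ring outline found by relative contrast (hue/sat)
for nme,t in(("before",t6),("now",t8)):
    h=cv2.cvtColor(t,cv2.COLOR_BGR2HSV);print(nme,"tape green frac,V",[(r,int(h[143+dy,322+dx,0]),int(h[143+dy,322+dx,1]),int(h[143+dy,322+dx,2])) for r,(dx,dy) in enumerate([(0,0),(-9,0),(9,0),(0,-9),(0,9),(-15,0),(15,0),(0,-15),(0,15)])])
    print(nme,"key",[tuple(int(x) for x in t[v,u]) for u,v in((361,228),(361,234),(368,228),(368,219),(365,236),(365,240))])
s=get_state();print(s["ee_pos"],s["contact_force"],s["time_s"])
E
```

```text
tin scene 0 bob scene 28
key scene changed 1904 of 18000
before tape green frac,V [(0, 82, 100, 94), (1, 38, 26, 39), (2, 15, 97, 166), (3, 16, 96, 181), (4, 42, 30, 43), (5, 82, 93, 112), (6, 82, 100, 105), (7, 83, 72, 99), (8, 82, 83, 107)]
before key [(245, 236, 244), (255, 249, 255), (53, 52, 50), (114, 108, 112), (123, 115, 119), (56, 58, 48)]
now tape green frac,V [(0, 15, 76, 104), (1, 13, 76, 110), (2, 9, 69, 107), (3, 15, 71, 111), (4, 13, 72, 103), (5, 15, 71, 50), (6, 81, 99, 116), (7, 13, 72, 117), (8, 14, 73, 98)]
now key [(253, 242, 251), (55, 64, 72), (59, 61, 61), (127, 121, 127), (255, 255, 255), (52, 56, 67)]
[0.6078 0.2089 0.1838] [-7.4646  1.8608  8.3087] 20.7
```

```bash
python3 - <<'E'
from h import *
t6=cv2.imread("pics/t6.png");t8=cv2.imread("pics/t8.png");s8=cv2.imread("pics/s8.png")
for t in(t6,t8):
    g=cv2.cvtColor(t,cv2.COLOR_BGR2HSV)
    for v in range(212,246,2):print(v,' '.join(f"{int(b[1]):3d}/{int(b[2]):3d}" for b in g[v,352:382:2]))
    print()
c6=cv2.imread("pics/c6.png")[:390,405:795];n=cv2.resize(s8[220:350,220:350],None,fx=3,fy=3,interpolation=cv2.INTER_CUBIC)
# black tab extents in scene view, both times (crop px)
for im in(c6,n):
    m=(im.max(2)<48).astype(np.uint8);m[:,:245]=0;m[:150]=0;m[265:]=0;m[:,315:]=0
    k=max(cv2.findContours(m,0,2)[0],key=cv2.contourArea);print(cv2.boundingRect(k),cv2.contourArea(k))
E
```

```text
212   6/131   2/245   2/247   3/248   2/244   2/242   3/242   2/243   4/243   2/244   3/244   2/246   0/255   5/252  11/202
214   5/142   3/249   8/167   4/ 64   3/252   1/246   3/247   2/247   2/246   2/246   2/246   2/247   9/166  32/ 48   0/255
216   5/207   9/236   2/245   7/153   2/254   2/251   2/251   2/251   2/250   2/249   2/251   2/253   0/255   0/255   0/255
218   7/147   7/172   3/240   7/211   8/158   4/115   8/ 97   8/130   9/135   6/164   5/149   5/143   9/147   3/151  33/107
220   4/189   7/191   7/225   7/190   9/234  10/225  14/161  21/ 36  31/ 33  44/ 23   4/255   3/250   0/255  42/109  46/110
222   4/248   2/246   2/247   2/232   9/230  13/155  38/ 34  11/ 47  10/ 51  12/ 43   7/180   2/246   4/251  36/134  50/ 76
224   5/250   2/246   2/246   2/251  10/221  11/121  18/ 42  11/ 47  14/ 56  26/ 50   9/113   3/255   1/255  10/177  48/ 58
226   9/249   0/255   0/255  10/233  11/217  11/121  30/ 43   0/ 44  14/ 55  16/ 47  33/ 54  49/ 99  88/104  74/ 52  59/ 61
228  53/ 96  55/ 98  57/ 99  68/102  13/220  10/132  34/ 38  23/ 45  14/ 53   5/ 48  21/ 49  61/126  57/ 81 
[... 2469 characters left out ...]
128  84/124  84/124  82/128
236  57/ 89  62/ 82  63/ 85  56/ 78  47/ 76  49/ 67  20/150   0/255   0/255   0/255  57/135  93/123  90/125  90/122  82/124
238  63/ 85  59/ 86  58/ 83  58/ 83  45/ 79  51/ 75  56/ 64  39/111  61/104  79/107  83/114  90/119  95/121  81/126  87/126
240  58/ 88  64/ 84  58/ 83  49/ 83  57/ 76  50/ 76  52/ 69  24/ 75  71/107  77/109  73/112  84/121  86/124  87/126  93/121
242  63/ 89  65/ 86  61/ 83  51/ 80  57/ 81  47/ 76  55/ 74  61/ 63  79/110  67/115  73/115  86/122  91/120  97/121  91/120
244  65/ 90  58/ 84  61/ 84  55/ 84  57/ 81  62/ 78  52/ 74  55/ 69  20/ 76  97/118 107/117 101/114  96/119 105/119  95/123

(255, 159, 54, 80) 3422.5
(247, 157, 63, 82) 3909.0
```

The black tab sits at the same pixels as before, so the key is unmoved. The other changes come from the arm covering part of the view. The guard is at about 45° and held.

```bash
python3 -c "
from workcell import *
print(close_job())"
```

```text
the job is handed in; nothing more can be done
None
```

The key is fully home and released, and the gripper is holding the guard at about 45° by its handle. I handed the job in at about 21 s. The tin, bobbin and key show no movement; the tape roll was hidden behind the arm at the end, so it got no final check. I viewed 11 pictures, one over the limit of 10.

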